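# Close the draught shield and tare the balance

## Task

The empty flask is on the analytical balance, ready to be tared. With the fingertips, slide both glass side doors of the draught shield fully shut, gently and without slamming them, then press the wide tare key down and let it come up again. Leave the flask standing on the pan, do not press the round power key, and do not disturb the bottle, beaker and vial on the bench.

Things in the scene. Friction and masses are not known exactly. Their poses are not given: they have to be found in the camera images.
- balance: White balance fixed to the bench, 325 x 206 x 285 mm high, turned a little. Origin on the bench under the pan centre; x points from its front to its rear, y left, z up. In x: key apron -195 to -85 mm, top 62 high; glass chamber -85 to 85, front glass and roof fixed, roof frame top 285 high (3 mm strip on it); rear housing 85 to 130, 285 high. Outer faces of side panes and rails: y = +-99.5 mm.
- door_left (a joint): Left (+y of the balance) glass side door, a 166 x 203 x 5 mm pane that slides along the balance's x. In m: 0 = fully shut (front edge at the front glass), positive = slid that far to the rear, at most 0.135. About 2 N of friction, no spring: it stays where it is left; hard stop at 0.
- door_left_catch (a point): Centre of the flat rear face of the left door's grey finger catch; pushing this face towards the balance's front shuts the door. Face 25 mm wide (y 99.5 to 124.5) x 75 tall, point 227.5 mm above the bench, catch 190 to 265. Only the bare pane lies behind it; its front slopes to the pane within 31 mm. Moves with the door: x = -52 mm in the balance frame when shut. Axes as the balance's.
- door_right (a joint): Right (-y of the balance) glass side door, the mirror image of the left one; value in m: 0 = fully shut, positive = slid that far to the rear, 0.135 at most, same friction.
- door_right_catch (a point): Centre of the flat rear face of the right door's finger catch, 112 mm to the right of the balance's middle; otherwise as for the left door.
- tare_key (a joint): Travel of the tare key in m: 0 = up, 0.005 = fully down. A spring brings it back up; it starts to move at about 1.2 N and is fully down at about 4 N, then stops hard.
- tare_key_top (a point): Centre of the top of the tare key: a wide grey key, 44 mm (y) x 18 mm (x), standing 9 mm above the apron at the right of the front (146 mm ahead of the pan centre, 60 mm to the right, top 71 mm above the bench). The front glass rises 61 mm behind it. Axes as the balance's.
- power_key (a joint): Travel of the power key in m: 0 = up, 0.005 = fully down; must not be pressed.
- power_key_top (a point): Centre of the top of the round grey power key, 18 mm across, 146 mm ahead of the pan centre, 72 mm to the left, top 71 mm above the bench.
- pan (a point): Centre of the top of the weighing pan, a steel disc 90 mm across, 80 mm above the bench inside the chamber.
- flask: Empty conical glass flask, 64 mm across the foot, 105 mm tall, loose on the weighing pan. Origin at the centre of its underside, z up.
- bottle: Amber reagent bottle with blue cap, 82 mm across, 205 mm tall, standing loose to the side of the balance. Origin at the centre of its underside, z up.
- beaker: Empty glass beaker, 112 mm across the rim, 142 mm tall, standing loose to the side of the balance. Origin at the centre of its underside, z up.
- vial: Small capped amber sample vial, 27 mm across, 60 mm tall, standing loose to the left of the balance's front. Origin at the centre of its underside, z up.

How it is judged:
By the outcome, as a careful person would: the job done as asked, in the order asked, and still so for the second after the job is handed in, with the robot touching nothing.
It also fails if it takes over 58 s, if anything falls off the work surface, if the arm or the gripper's body presses on something with over 40 N, if the wrist force passes 120 N, or if a joint passes its speed limit or range.

## Robot

A 6-joint arm with a two-finger parallel gripper is mounted at the origin on the work surface. World frame = base frame: x ahead of the robot, y to its left, z up, the work surface at z = 0. Lengths are in m, angles in rad, forces in N, time in s.
With the tool pointing down it reaches from about 0.425 to 0.95 m from the base axis. Payload 3.5 kg.
Tool frame: the origin (TCP) lies midway between the tips of the shut fingers; the grasp point (between the pads) lies ctrl.grasp_offset behind it (ctrl.grasp_offset is the distance from the TCP to the grasp point, in m); x points along the fingers, y is the direction in which the jaws open and shut, and the axes are right-handed (so a half turn about x gives the same grasp; the last joint's range is limited). The gripper opens to 85 mm and grips with 20 to 120 N. Pads are 22 mm wide; open, the fingers measure 114 mm over their backs; the gripper's body (76 mm by 85 mm) begins 54 mm behind the grasp point. The pads swing forward as they close: fully open they stand 13 mm farther back than shut.
Start: joints at [1.144, 0.286, 1.577, -0, 1.279, -0.15], TCP at [0.184, 0.649, 0.231] pointing down, gripper open.
Joint ranges: [-2.77, 2.77], [-0.9, 2.22], [0.21, 2.48], [-1.53, 4.67], [0.24, 2.81], [-2.84, 2.84]. Speed limits (rad/s): [2.79, 2.79, 3.14, 3.14, 3.14, 3.14].

## Interface

Orientations are given as a unit quaternion [x, y, z, w].
In Python, from plant import readout, read_camera, sign_off, ctrl gives the robot as it stands.
- The arm moves only by the tool drive_tool, never from a script. Its argument "steps" is a list of rows, each a list of 5 numbers: the shift along the tool's x, y, z in cm, then the turn about the tool's x in degrees, then the opening, from 0 (shut) to 1 (fully open). A call has 1 to 10 rows; each row shifts and turns the commanded pose from where the row before left it, along the tool's axes as they then stand; what a row does not reach is not made up. A row lasts 1/10 s, in which the tool goes at most 50 mm and 8.59 degrees, less where a joint would pass 70% of its speed; a pose out of reach is approached as far as the arm can. A call is refused whole if a number of a shift passes 5 or a number of a turn 8.59, either way. A call with a gripper value outside its range is refused whole. The fingers move at their own pace and stop on an object; "force" is the grip in N (left out, the last holds). Time passes only in rows, so rows that do not move let the fingers close. It gives the time, the measured TCP pose, the force and the opening at its end, in the units of the state.
- readout.get_state(): the state, without advancing time (a new reading comes with each control period).
- read_camera(name): name is "side" or "top" or "wrist"; returns a dict with "frame" (480x640x3 uint8, red, green, blue), "vertical_fov" (degrees; the focal length in pixels is half the picture's height over the tangent of half this angle, whatever the lens; pixels are square), "cx", "cy" (the principal point, pixels), "eye" and "orientation" of the camera in the world. Camera axes: x right, y up, looking along -z (the intrinsics and any distortion apply to the point x, -y, -z); pixel columns grow to the right and rows downward; lengths in m; the calibration is good to about 2 mm. A picture is of the moment at which its call begins. There is no depth.
- sign_off(): hands the job in, once; it reports no verdict.
The state is a dict: "time": time; "qpos": joint angles; "dq": joint speeds; "joint_efforts": joint torques, N m; "eef_pos": TCP position; "tcp_rot": TCP orientation; "contact_force": force on the tool from outside, world axes, zero at the start; "wrist_torque": the same for the moment, N m; "opening": opening from 0.0 (shut) to 1.0 (fully open).
Only numpy, scipy, OpenCV 4.12 (cv2) and the standard library are available. Lean on these libraries where they do the work, as an engineer would, in place of code of your own. Each camera call takes 0.05 s, during which the arm holds its last target. There are 200 camera calls.

## Working session

There is one attempt and no reset: what is moved stays moved. The work goes in short steps, Python scripts to look and compute and a tool call to move; the robot and the scene stay as the last step left them, time stands still between calls to the robot, and variables do not carry over. Pictures are saved under pics/ and viewed, about 8 in all and at most 12, crops included, and the job is handed in when it is done.

Besides the shell and the picture viewer there is one more tool, called after "Request:" as a command line: name --pt "numbers of a row" for each row, then --argument value for the rest. drive_tool: Moves the arm, as the interface text tells. Its arguments: {"type":"object","properties":{"steps":{"type":"array","items":{"type":"array","items":{"type":"number"}}},"force":{"type":"number"}},"required":["steps"]}

```bash
ls; mkdir -p pics; python3 - <<'E'
from plant import readout, read_camera, ctrl
import cv2
print(readout.get_state()); print(ctrl.grasp_offset)
for n in("top","side"):
    c=read_camera(n); cv2.imwrite(f"pics/{n}0.png",c["frame"][:,:,::-1]); print(n,{k:v for k,v in c.items() if k!="frame"})
E
```

```text
pics
{'time': 0.0, 'qpos': array([ 1.14402573e+00,  2.87164488e-01,  1.57818360e+00, -6.18998787e-06,
        1.27858178e+00, -1.49959319e-01]), 'dq': array([-2.14817722e-04,  1.41739242e-03, -8.49422958e-05, -7.62532166e-04,
       -6.00192614e-05,  1.89938148e-04]), 'joint_efforts': array([ 1.92110841e-03, -4.05957055e+01, -2.92636818e+01, -6.15875069e-05,
        5.45673989e-03, -3.39186194e-06]), 'eef_pos': array([0.18414271, 0.64871566, 0.22994438]), 'tcp_rot': array([ 0.0967619 ,  0.70057747, -0.09834752,  0.7001115 ]), 'contact_force': array([ 0.86681403, -1.15898699, -0.09206327]), 'wrist_torque': array([-0.00312971, -0.0009905 ,  0.05251014]), 'opening': 1.0006757232248742}
0.0187
top {'vertical_fov': 52.2478298945382, 'cx': 310.91515686003197, 'cy': 241.04172798000315, 'eye': array([0.40358058, 0.0425347 , 1.01352779]), 'orientation': array([-0.06775559,  0.05828545,  0.70769472, -0.70084248])}
side {'vertical_fov': 56.54523815751804, 'cx': 317.01901540247275, 'cy': 241.70533195896886, 'eye': array([ 0.42167509, -0.19401283,  1.03088976]), 'orientation': array([ 0.15209082, -0.03300692, -0.21096903,  0.96502383])}
```

View pics/top0.png

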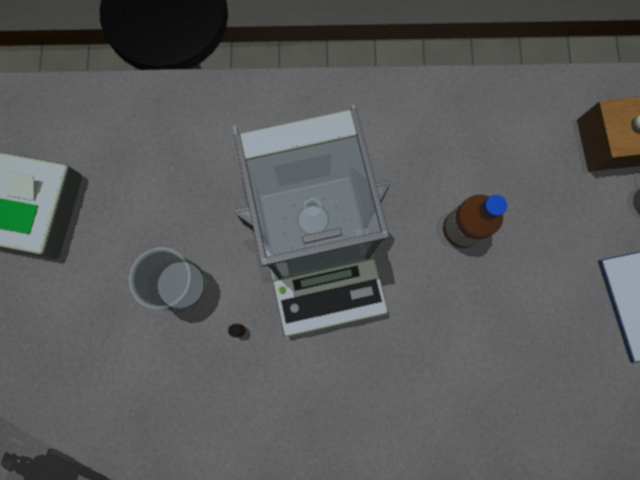

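View pics/side0.png

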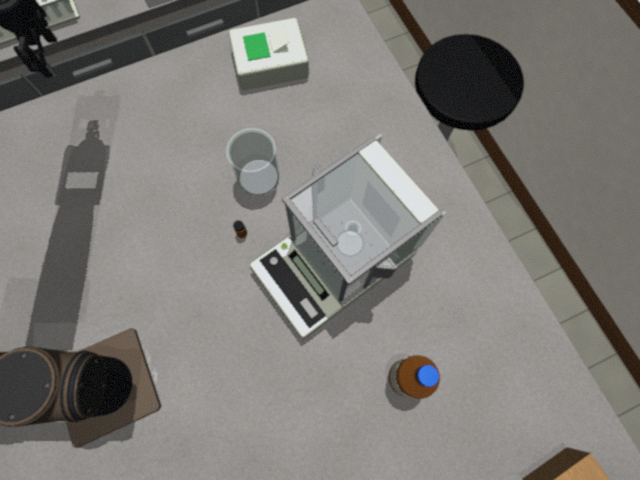

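```bash
cat > h.py <<'E'
import numpy as np, cv2
from scipy.spatial.transform import Rotation as R
from plant import readout, read_camera
def f(c): return c["frame"].shape[0]/2/np.tan(np.radians(c["vertical_fov"])/2)
def ray(c,u,v):
    return R.from_quat(c["orientation"]).apply([(u-c["cx"])/f(c),-(v-c["cy"])/f(c),-1])
def onz(c,u,v,z):
    d=ray(c,u,v); e=np.array(c["eye"]); return e+d*(z-e[2])/d[2]
def proj(c,p):
    q=R.from_quat(c["orientation"]).inv().apply(np.array(p)-c["eye"]); return np.array([c["cx"]-f(c)*q[...,0]/q[...,2], c["cy"]+f(c)*q[...,1]/q[...,2]]).T
def save(c,n,x0,y0,x1,y1,s):
    cv2.imwrite(f"pics/{n}.png",cv2.resize(c["frame"][y0:y1,x0:x1,::-1],None,fx=s,fy=s,interpolation=cv2.INTER_CUBIC))
E
python3 - <<'E'
from h import *
c=read_camera("top"); s=read_camera("side")
a=cv2.resize(c["frame"][95:345,225:395,::-1],None,fx=2.35,fy=2.35,interpolation=cv2.INTER_CUBIC)
b=cv2.resize(s["frame"][130:345,245:450,::-1],None,fx=1.9,fy=1.9,interpolation=cv2.INTER_CUBIC)
o=np.zeros((590,800,3),np.uint8); o[:a.shape[0],:a.shape[1]]=a[:590]; o[:b.shape[0],400:400+b.shape[1]]=b[:590]
cv2.imwrite("pics/both.png",o)
E
```

```text
(no output)
```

View pics/both.png

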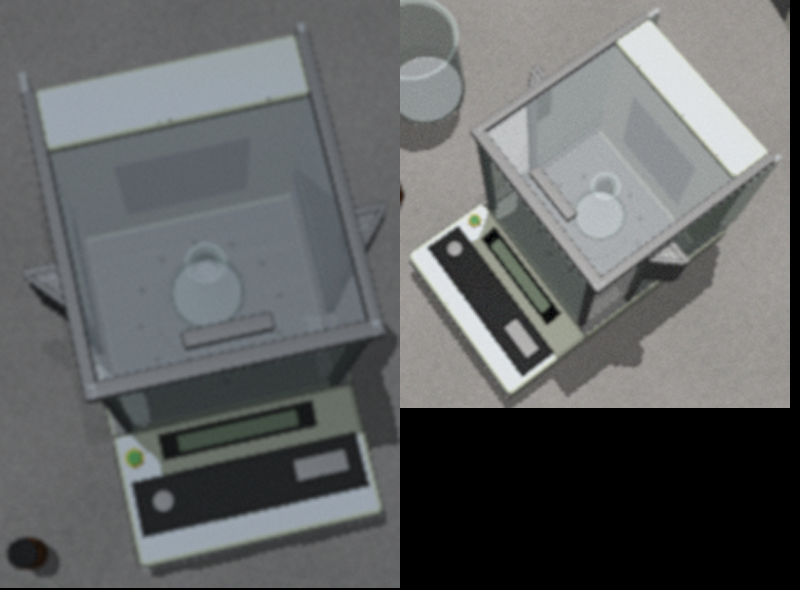

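```bash
python3 - <<'E'
from h import *
c=read_camera("top"); s=read_camera("side")
T=lambda x,y:(225+x/2.35,95+y/2.35); S=lambda x,y:(245+(x-400)/1.9,130+y/1.9)
P={}
for n,cc,pw,ta in(("top",c,T(163,501),T(321,465)),("side",s,S(455,248),S(521,338))):
    # refine by threshold centroid
    g=cv2.cvtColor(cc["frame"],cv2.COLOR_RGB2GRAY)
    out=[]
    for p,r in((pw,7),(ta,14)):
        x,y=map(int,np.round(p)); w=g[y-r:y+r+1,x-r:x+r+1].astype(float); 
        m=(w>70).astype(np.uint8); k,l=cv2.connectedComponents(m); lab=l[r,r]; yy,xx=np.nonzero(l==lab)
        q=(x-r+xx.mean(),y-r+yy.mean()); print(n,np.round(p,1),np.round(q,1),len(xx))
        out.append(onz(cc,*p,.071)[:2])
    P[n]=out; d=out[0]-out[1]; print(n,np.round(out,4),"dist",np.linalg.norm(d),"yaw",np.degrees(np.arctan2(-d[0],d[1])))
pw=(P["top"][0]+P["side"][0])/2; ta=(P["top"][1]+P["side"][1])/2
d=pw-ta; yaw=np.arctan2(-d[0],d[1]); ex=np.array([np.cos(yaw),np.sin(yaw)]); ey=np.array([-ex[1],ex[0]])
o=(pw+ta)/2+.146*ex-.006*ey
print("origin",o,"yaw",np.degrees(yaw))
W=lambda b:np.append(o+b[0]*ex+b[1]*ey,b[2])
for b in([-.085,.0995,.285],[-.085,-.0995,.285],[.13,.0995,.285],[.13,-.0995,.285],[-.195,.09,.062],[-.195,-.09,.062]):
    t=proj(c,W(b));print(b,"topcrop",np.round((t-[225,95])*2.35),"sidecrop",np.round((proj(s,W(b))-[245,130])*1.9+[400,0]))
for p,z in((T(27,273),.265),(T(384,207),.265)):
    w=onz(c,*p,z)[:2]-o; print("catch tip bal",w@ex,w@ey)
E
```

```text
top [294.4 308.2] [294.  307.8] 65
top [361.6 292.9] [361.  292.4] 205
top [[ 0.4437  0.0872]
 [ 0.4716 -0.0419]] dist 0.13207091736550705 yaw 12.22360402500206
side [273.9 260.5] [273.2 260.3] 62
side [308.7 307.9] [308.6 307.6] 204
side [[ 0.445   0.0881]
 [ 0.4717 -0.0408]] dist 0.13161518851543255 yaw 11.72952836653718
origin [0.6020622  0.04757893] yaw 11.976993154039226
[-0.085, 0.0995, 0.285] topcrop [ 84. 401.] sidecrop [470. 130.]
[-0.085, -0.0995, 0.285] topcrop [387. 334.] sidecrop [598. 294.]
[0.13, 0.0995, 0.285] topcrop [21. 91.] sidecrop [645.  11.]
[0.13, -0.0995, 0.285] topcrop [309.  29.] sidecrop [778. 160.]
[-0.195, 0.09, 0.062] topcrop [154. 565.] sidecrop [412. 263.]
[-0.195, -0.09, 0.062] topcrop [369. 516.] sidecrop [502. 387.]
catch tip bal 0.01119449320148958 0.12160294585108185
catch tip bal 0.003230930315523104 -0.1224739469784042
```

```bash
cat >> h.py <<'E'
O=np.array([.6021,.0476]); YAW=np.radians(12.0)
EX=np.array([np.cos(YAW),np.sin(YAW)]); EY=np.array([-EX[1],EX[0]])
def W(b): return np.append(O+b[0]*EX+b[1]*EY,b[2])
def B(p): d=np.array(p)[:2]-O; return np.array([d@EX,d@EY,p[2]])
def st(*tg):
    s=readout.get_state(); M=R.from_quat(s["tcp_rot"]).as_matrix()
    a=np.degrees(np.arctan2(M[1,1],M[0,1]))
    print("t",s["time"],"bal",np.round(B(s["eef_pos"])*1e3,1),"tooly yaw",round(a,2),"F",np.round(s["contact_force"],2),"op",round(s["opening"],2),"q",np.round(s["qpos"],2))
    for t in tg: print("shift cm tool",np.round((W(np.array(t)/1e3)-s["eef_pos"])@M*100,2), "toolx-down",np.round(M[:,0],3))
E
python3 - <<'E'
from h import *
st([60,117,330])
c=read_camera("top")
for n,p,z in(("beaker base",(181,285),0),("beaker rim",(160,275),.142),("bottle cap",(496,205),.205),("vial",(237,330),.06)):
    w=onz(c,*p,z); print(n,np.round(w,3),"bal",np.round(B(w),3))
c=read_camera("wrist"); cv2.imwrite("pics/w0.png",c["frame"][:,:,::-1]); print(c["eye"])
E
```

```text
t 0.3 bal [-283.6  675.2  230.9] tooly yaw 74.14 F [0.64 0.29 0.31] op 1.0 q [ 1.14  0.29  1.58 -0.    1.28 -0.15]
shift cm tool [ -9.89 -33.3   56.46] toolx-down [-0.    -0.001 -1.   ]
beaker base [0.497 0.326 0.   ] bal [-0.045  0.295  0.   ]
beaker rim [0.502 0.325 0.142] bal [-0.04   0.292  0.142]
bottle cap [ 0.608 -0.261  0.205] bal [-0.058 -0.303  0.205]
vial [0.404 0.198 0.06 ] bal [-0.163  0.188  0.06 ]
[0.10525859 0.67105439 0.37331385]
```

Request:
drive_tool --pt "-1.25 0 0 7.77 0" --pt "-1.25 0 0 7.77 0" --pt "-1.25 0 0 7.77 0" --pt "-1.25 0 0 7.77 0" --pt "-1.25 0 0 7.77 0" --pt "-1.25 0 0 7.77 0" --pt "-1.25 0 0 7.77 0" --pt "-1.25 0 0 7.77 0"

```text
time: 1.2
eef_pos: [0.1844, 0.6493, 0.3319]
tcp_rot: [0.447, 0.548, -0.447, 0.548]
contact_force: [-0.3, -0.1, -0.5]
opening: 0.002
```

Request:
drive_tool --pt "0 2.3 3.7 0 0" --pt "0 2.3 3.7 0 0" --pt "0 2.3 3.7 0 0" --pt "0 2.3 3.7 0 0" --pt "0 2.3 3.7 0 0" --pt "0 2.3 3.7 0 0" --pt "0 2.3 3.7 0 0" --pt "0 2.3 3.7 0 0" --pt "0 2.3 3.7 0 0" --pt "0 2.3 3.7 0 0"

```text
time: 2.2
eef_pos: [0.4872, 0.3337, 0.3316]
tcp_rot: [0.445, 0.549, -0.445, 0.55]
contact_force: [0.8, -0.1, -0.5]
opening: -0.002
```

```bash
python3 - <<'E'
from h import *
st([48,117,330])
E
```

```text
t 2.2 bal [-52.9 303.7 331.6] tooly yaw 11.98 F [ 0.85 -0.09 -0.53] op -0.0 q [0.43 0.04 1.67 0.   1.43 0.22]
shift cm tool [ 0.16 10.1  18.67] toolx-down [ 0.001  0.    -1.   ]
```

Request:
drive_tool --pt "0 1.7 2.6 0 0" --pt "0 1.7 2.6 0 0" --pt "0 1.7 2.6 0 0" --pt "0 1.7 2.6 0 0" --pt "0 1.7 2.6 0 0" --pt "0 1.7 2.6 0 0" --pt "0 0 2.0 0 0" --pt "0 0 0.5 0 0" --pt "0 0 0 0 0" --pt "0 0 0 0 0"

```text
time: 3.2
eef_pos: [0.6232, 0.1801, 0.3315]
tcp_rot: [0.445, 0.55, -0.445, 0.55]
contact_force: [0.2, 0.2, 0.5]
opening: -0.002
```

```bash
python3 - <<'E'
from h import *
st([48,117,330])
c=read_camera("wrist"); cv2.imwrite("pics/w1.png",c["frame"][:,:,::-1])
M=R.from_quat(c["orientation"]).as_matrix(); print(B(c["eye"]),c["vertical_fov"])
for b in([11,124.5,265],[11,99.5,265],[11,124.5,190],[-20,99.5,265],[130,99.5,285]): print(b,np.round(proj(c,W(np.array(b)/1e3)),1))
E
```

```text
t 3.2 bal [ 48.1 125.2 331.5] tooly yaw 12.02 F [0.2  0.19 0.46] op -0.0 q [ 0.12  0.17  1.53  0.    1.44 -0.08]
shift cm tool [ 0.15 -0.01  0.82] toolx-down [ 0.     0.001 -1.   ]
[0.04847472 0.20703536 0.473866  ] 60.64071082541306
[11, 124.5, 265] [245.7 258.5]
[11, 99.5, 265] [248.  299.6]
[11, 124.5, 190] [262.1 220.2]
[-20, 99.5, 265] [193.3 299.7]
[130, 99.5, 285] [471.1 317.3]
```

View pics/w1.png

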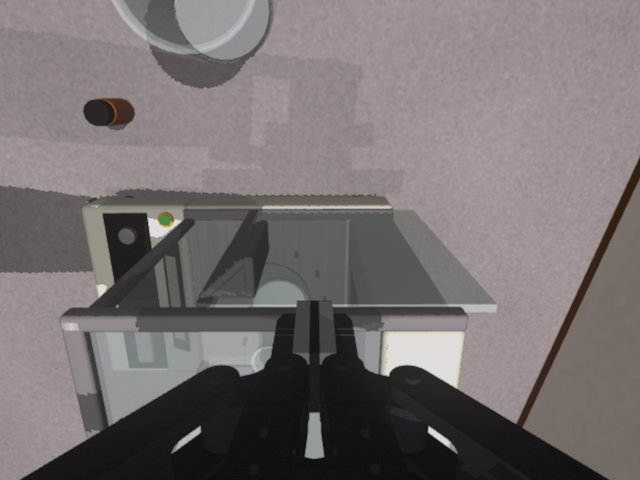

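Request:
drive_tool --pt "0 0 0.8 0 0" --pt "1.5 0 0 0 0" --pt "1.5 0 0 0 0" --pt "1.5 0 0 0 0" --pt "1.5 0 0 0 0" --pt "1.5 0 0 0 0" --pt "1.5 0 0 0 0" --pt "1.3 0 0 0 0" --pt "0 0 0 0 0"

```text
time: 4.15
eef_pos: [0.6239, 0.1712, 0.225]
tcp_rot: [0.444, 0.551, -0.446, 0.548]
contact_force: [0.3, 0.7, 0.4]
opening: 0.004
```

```bash
python3 - <<'E'
from h import *
st([28,117,228])
c=read_camera("wrist"); w=c["frame"]; s=read_camera("side")["frame"]; t=read_camera("top")["frame"]
a=cv2.resize(w,(400,300)); b=cv2.resize(s[120:320,250:450],(400,400)); d=cv2.resize(t[130:280,215:315],(400,600),interpolation=cv2.INTER_CUBIC)
o=np.zeros((600,800,3),np.uint8); o[:300,:400]=a; o[300:,:400]=b[:300]; o[:,400:]=d
cv2.imwrite("pics/w2.png",o[:,:,::-1])
E
```

```text
t 4.15 bal [ 47.  116.4 225. ] tooly yaw 11.98 F [0.31 0.71 0.42] op 0.0 q [ 0.11  0.23  1.65 -0.    1.26 -0.1 ]
shift cm tool [-0.29 -1.9  -0.06] toolx-down [-0.005 -0.001 -1.   ]
```

View pics/w2.png

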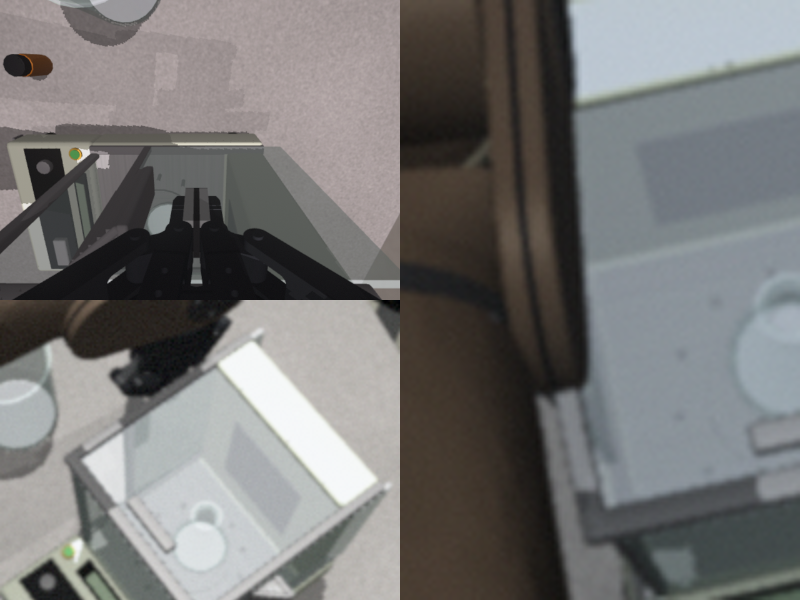

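Request:
drive_tool --pt "-0.2 -0.3 0 0 0" --pt "0 -0.4 0 0 0" --pt "0 -0.4 0 0 0" --pt "0 -0.3 0 0 0" --pt "0 -0.2 0 0 0" --pt "0 -0.2 0 0 0" --pt "0 -0.2 0 0 0" --pt "0 -0.3 0 0 0" --pt "0 -0.3 0 0 0" --pt "0 -0.3 0 0 0"

```text
time: 5.3
eef_pos: [0.5969, 0.1653, 0.2303]
tcp_rot: [0.445, 0.549, -0.445, 0.55]
contact_force: [1.4, 0.1, -0.9]
opening: -0.002
```

```bash
python3 - <<'E'
from h import *
st([-38,117,228])
E
```

```text
t 5.3 bal [ 19.4 116.3 230.3] tooly yaw 11.98 F [ 1.37  0.05 -0.9 ] op -0.0 q [ 0.11  0.17  1.72  0.    1.25 -0.1 ]
shift cm tool [ 0.23 -5.74 -0.07] toolx-down [ 0.001  0.    -1.   ]
```

Request:
drive_tool --pt "0 -0.3 0 0 0" --pt "0 -0.3 0 0 0" --pt "0 -0.3 0 0 0" --pt "0 -0.3 0 0 0" --pt "0 -0.3 0 0 0" --pt "0 -0.3 0 0 0" --pt "0 -0.3 0 0 0" --pt "0 -0.3 0 0 0" --pt "0 -0.3 0 0 0" --pt "0 -0.3 0 0 0"

```text
time: 6.3
eef_pos: [0.5673, 0.159, 0.2304]
tcp_rot: [0.445, 0.549, -0.445, 0.55]
contact_force: [2.3, -0.6, -0.6]
opening: -0.002
```

```bash
python3 - <<'E'
from h import *
st([-38,117,228])
E
```

```text
t 6.3 bal [-10.9 116.2 230.4] tooly yaw 11.98 F [ 2.35 -0.58 -0.61] op -0.0 q [ 0.1   0.1   1.79 -0.    1.25 -0.11]
shift cm tool [ 0.23 -2.71 -0.08] toolx-down [ 0. -0. -1.]
```

Request:
drive_tool --pt "0 -0.3 0 0 0" --pt "0 -0.3 0 0 0" --pt "0 -0.3 0 0 0" --pt "0 -0.2 0 0 0" --pt "0 -0.2 0 0 0" --pt "0 -0.15 0 0 0" --pt "0 -0.1 0 0 0" --pt "0 -0.1 0 0 0" --pt "0 -0.1 0 0 0" --pt "0 -0.1 0 0 0"

```text
time: 7.3
eef_pos: [0.5494, 0.1553, 0.2304]
tcp_rot: [0.445, 0.549, -0.445, 0.549]
contact_force: [1.3, -0.7, 0.5]
opening: -0.001
```

Request:
drive_tool --pt "0 -0.1 0 0 0" --pt "0 -0.1 0 0 0" --pt "0 -0.1 0 0 0" --pt "0 -0.1 0 0 0" --pt "0 -0.1 0 0 0" --pt "0 0 0 0 0"

```text
time: 7.9
eef_pos: [0.5443, 0.1543, 0.2304]
tcp_rot: [0.445, 0.55, -0.445, 0.549]
contact_force: [1.1, -1.4, 0.2]
opening: -0.001
```

```bash
python3 - <<'E'
from h import *
st([-38,117,228])
E
```

```text
t 7.9 bal [-34.3 116.4 230.4] tooly yaw 11.98 F [ 1.11 -1.45  0.19] op -0.0 q [ 0.1   0.05  1.85  0.    1.24 -0.11]
shift cm tool [ 0.24 -0.37 -0.06] toolx-down [-0.  0. -1.]
```

Request:
drive_tool --pt "0 -0.1 0 0 0" --pt "0 -0.1 0 0 0" --pt "0 -0.05 0 0 0" --pt "0 -0.05 0 0 0"

```text
time: 8.3
eef_pos: [0.5416, 0.1537, 0.2304]
tcp_rot: [0.445, 0.549, -0.445, 0.549]
contact_force: [2.6, 0.2, -0.8]
opening: 0.002
```

Request:
drive_tool --pt "0 -0.05 0 0 0" --pt "0 -0.05 0 0 0"

```text
time: 8.5
eef_pos: [0.5406, 0.1535, 0.2304]
tcp_rot: [0.445, 0.549, -0.445, 0.549]
contact_force: [2.3, -0.6, 0.4]
opening: 0.0
```

Request:
drive_tool --pt "0 -0.05 0 0 0" --pt "0 -0.05 0 0 0"

```text
time: 8.7
eef_pos: [0.5398, 0.1533, 0.2304]
tcp_rot: [0.445, 0.549, -0.445, 0.55]
contact_force: [3.2, -0.5, -0.2]
opening: -0.002
```

Request:
drive_tool --pt "0 -0.05 0 0 0" --pt "0 -0.05 0 0 0"

```text
time: 8.9
eef_pos: [0.5398, 0.1533, 0.2305]
tcp_rot: [0.446, 0.549, -0.444, 0.55]
contact_force: [7.5, 1.9, -1.9]
opening: -0.001
```

Request:
drive_tool --pt "0 -0.05 0 0 0" --pt "0 -0.05 0 0 0"

```text
time: 9.1
eef_pos: [0.5398, 0.1533, 0.2305]
tcp_rot: [0.447, 0.548, -0.443, 0.551]
contact_force: [10.5, 2.4, -4.3]
opening: -0.001
```

Request:
drive_tool --pt "0 -0.05 0 0 0" --pt "0 -0.05 0 0 0"

```text
time: 9.3
eef_pos: [0.5398, 0.1533, 0.2306]
tcp_rot: [0.448, 0.547, -0.442, 0.552]
contact_force: [14.1, 3.4, -5.3]
opening: 0.002
```

Request:
drive_tool --pt "0 0.4 0 0 0" --pt "0 0.6 -0.3 0 0" --pt "0 1.0 0 0 0" --pt "-2 1.5 0 0 0" --pt "-2.5 1.5 0 0 0" --pt "-2.5 1.5 0 0 0" --pt "-2.5 1.5 0 0 0" --pt "-0.5 0.2 1.0 0 0" --pt "0 0 3.0 0 0" --pt "0 0 4.0 0 0"

```text
time: 10.3
eef_pos: [0.6324, 0.0944, 0.3292]
tcp_rot: [0.444, 0.551, -0.445, 0.55]
contact_force: [1.1, -0.6, 0.0]
opening: -0.001
```

Request:
drive_tool --pt "0 0 4.0 0 0" --pt "0 0 4.0 0 0" --pt "0 0 4.0 0 0" --pt "0 0 3.0 0 0" --pt "0 0 1.0 0 0" --pt "0 0 0 0 0"

```text
time: 10.9
eef_pos: [0.6656, -0.0636, 0.3288]
tcp_rot: [0.445, 0.55, -0.446, 0.548]
contact_force: [0.3, 0.9, 0.2]
opening: -0.0
```

```bash
python3 - <<'E'
from h import *
st([42,-118,228])
c=read_camera("wrist"); cv2.imwrite("pics/w3.png",c["frame"][:,:,::-1])
for b in([3,-124.5,265],[3,-99.5,265],[3,-99.5,190],[-52,124.5,265]): print(b,np.round(proj(c,W(np.array(b)/1e3)),1))
E
```

```text
t 10.9 bal [  39.  -122.   328.8] tooly yaw 11.84 F [0.34 0.88 0.2 ] op -0.0 q [-0.25  0.22  1.48  0.    1.44 -0.45]
shift cm tool [10.08  0.33 -0.39] toolx-down [-0.003  0.001 -1.   ]
[3, -124.5, 265] [247.6 263.8]
[3, -99.5, 265] [244.9 219.4]
[3, -99.5, 190] [262.4 189.5]
[-52, 124.5, 265] [  50.2 -398.4]
```

View pics/w3.png

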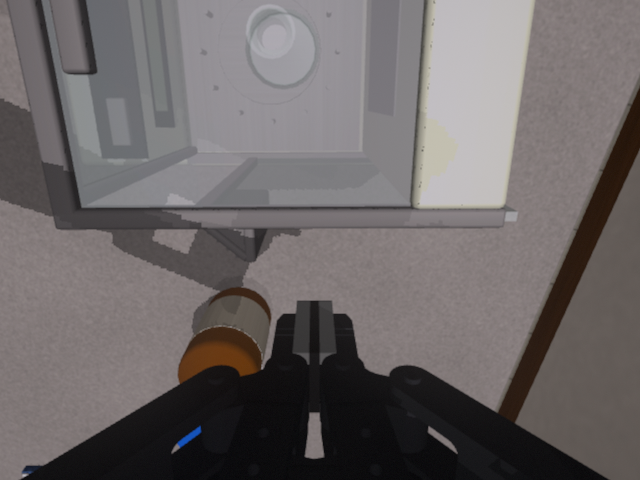

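Request:
drive_tool --pt "0 0.4 -0.6 0 0" --pt "1.5 0 0 0 0" --pt "1.5 0 0 0 0" --pt "1.5 0 0 0 0" --pt "1.5 0 0 0 0" --pt "1.5 0 0 0 0" --pt "1.5 0 0 0 0" --pt "0.9 0 0 0 0" --pt "0 0 0 0 0"

```text
time: 11.85
eef_pos: [0.6679, -0.0554, 0.2288]
tcp_rot: [0.445, 0.551, -0.446, 0.548]
contact_force: [0.2, 0.2, -0.0]
opening: 0.004
```

```bash
python3 - <<'E'
from h import *
st([17,-116,230],[-39,-116,230])
E
```

```text
t 11.85 bal [  42.9 -114.5  228.8] tooly yaw 11.97 F [ 0.17  0.15 -0.01] op 0.0 q [-0.23  0.28  1.59 -0.    1.28 -0.44]
shift cm tool [-0.11 -2.59  0.16] toolx-down [-0.004  0.001 -1.   ]
shift cm tool [-0.09 -8.19  0.16] toolx-down [-0.004  0.001 -1.   ]
```

Request:
drive_tool --pt "0 -0.4 0.1 0 0" --pt "0 -0.5 0 0 0" --pt "0 -0.5 0 0 0" --pt "0 -0.3 0 0 0" --pt "0 -0.2 0 0 0" --pt "0 -0.2 0 0 0" --pt "0 -0.2 0 0 0" --pt "0 -0.2 0 0 0" --pt "0 -0.2 0 0 0" --pt "0 -0.3 0 0 0"

```text
time: 12.85
eef_pos: [0.6398, -0.0627, 0.2315]
tcp_rot: [0.445, 0.549, -0.445, 0.55]
contact_force: [2.0, 0.6, -0.0]
opening: 0.004
```

```bash
python3 - <<'E'
from h import *
st([-39,-116,230])
E
```

```text
t 12.85 bal [  14.  -115.7  231.5] tooly yaw 11.99 F [ 2.03  0.56 -0.01] op 0.0 q [-0.26  0.22  1.66  0.    1.26 -0.46]
shift cm tool [ 0.14 -5.3   0.03] toolx-down [ 0.001 -0.    -1.   ]
```

53 mm to go: 30 mm, then 16 mm slowing, then creep.

Request:
drive_tool --pt "0 -0.3 0 0 0" --pt "0 -0.3 0 0 0" --pt "0 -0.3 0 0 0" --pt "0 -0.3 0 0 0" --pt "0 -0.3 0 0 0" --pt "0 -0.3 0 0 0" --pt "0 -0.3 0 0 0" --pt "0 -0.3 0 0 0" --pt "0 -0.3 0 0 0" --pt "0 -0.3 0 0 0"

```text
time: 13.85
eef_pos: [0.6101, -0.0691, 0.2314]
tcp_rot: [0.445, 0.549, -0.445, 0.55]
contact_force: [2.7, -0.3, 0.0]
opening: -0.003
```

Request:
drive_tool --pt "0 -0.3 0 0 0" --pt "0 -0.3 0 0 0" --pt "0 -0.2 0 0 0" --pt "0 -0.2 0 0 0" --pt "0 -0.15 0 0 0" --pt "0 -0.1 0 0 0" --pt "0 -0.1 0 0 0" --pt "0 -0.1 0 0 0" --pt "0 -0.1 0 0 0" --pt "0 -0.1 0 0 0"

```text
time: 14.85
eef_pos: [0.5941, -0.0724, 0.2313]
tcp_rot: [0.445, 0.549, -0.445, 0.549]
contact_force: [1.9, -1.3, 0.3]
opening: 0.001
```

```bash
python3 - <<'E'
from h import *
st([-39,-116,230])
E
```

```text
t 14.85 bal [ -32.7 -115.7  231.3] tooly yaw 11.98 F [ 1.92 -1.3   0.27] op 0.0 q [-0.29  0.12  1.77 -0.    1.25 -0.5 ]
shift cm tool [ 0.13 -0.63  0.03] toolx-down [ 0. -0. -1.]
```

Request:
drive_tool --pt "0 -0.1 0 0 0" --pt "0 -0.1 0 0 0" --pt "0 -0.1 0 0 0" --pt "0 -0.05 0 0 0" --pt "0 -0.05 0 0 0"

```text
time: 15.35
eef_pos: [0.5902, -0.0732, 0.2313]
tcp_rot: [0.445, 0.549, -0.445, 0.549]
contact_force: [1.9, -0.0, 0.6]
opening: 0.002
```

Request:
drive_tool --pt "0 -0.05 0 0 0" --pt "0 -0.05 0 0 0" --pt "0 -0.05 0 0 0" --pt "0 -0.05 0 0 0"

```text
time: 15.75
eef_pos: [0.5886, -0.0736, 0.2313]
tcp_rot: [0.445, 0.549, -0.445, 0.55]
contact_force: [4.7, -0.4, -0.5]
opening: -0.002
```

Request:
drive_tool --pt "0 -0.05 0 0 0" --pt "0 -0.05 0 0 0" --pt "0 -0.05 0 0 0" --pt "0 0 0 0 0"

```text
time: 16.15
eef_pos: [0.5886, -0.0736, 0.2315]
tcp_rot: [0.447, 0.548, -0.444, 0.551]
contact_force: [8.7, 0.3, -1.9]
opening: -0.001
```

Request:
drive_tool --pt "0 0.4 0 0 0" --pt "0 0.8 0.3 0 0" --pt "0 0.8 0 0 0" --pt "-2.5 0 0 0 0" --pt "-3.0 0 0 0 0" --pt "-3.0 0 0 0 0" --pt "-1.5 0 0 0 0" --pt "0 -3.0 -1.5 0 0" --pt "0 -3.5 -1.5 0 0" --pt "0 -3.5 -1.5 0 0"

```text
time: 17.15
eef_pos: [0.4986, -0.0491, 0.3303]
tcp_rot: [0.445, 0.55, -0.445, 0.549]
contact_force: [-0.5, 0.3, 0.6]
opening: 0.001
```

Request:
drive_tool --pt "0 -3.0 -1.2 0 0" --pt "0 0 0 -8.5 0" --pt "0 0 0 -8.5 0" --pt "0 0 0 -8.5 0" --pt "0 0 0 -8.5 0" --pt "0 0 0 -8.5 0" --pt "0 0 0 -8.5 0" --pt "0 0 0 -8.5 0" --pt "0 0 0 -8.5 0" --pt "0 0 0 -8.5 0"

```text
time: 18.15
eef_pos: [0.4678, -0.0438, 0.3305]
tcp_rot: [0.007, 0.708, -0.007, 0.706]
contact_force: [0.5, -0.9, 0.9]
opening: 0.004
```

Request:
drive_tool --pt "0 0 0 -8.5 0" --pt "0 0 0 -5 0" --pt "0 0 0 0 0"

```text
time: 18.45
eef_pos: [0.4678, -0.0438, 0.3306]
tcp_rot: [-0.073, 0.704, 0.074, 0.703]
contact_force: [0.7, -0.7, -0.2]
opening: -0.003
```

```bash
python3 - <<'E'
from h import *
st([-149,-60,180],[-149,-60,71])
c=read_camera("wrist"); t=read_camera("top"); 
o=np.vstack([cv2.resize(c["frame"],(400,300)),cv2.resize(t["frame"][90:330,220:400],(400,533),interpolation=cv2.INTER_CUBIC)[:300]])
o=np.hstack([o,cv2.resize(read_camera("side")["frame"][130:350,245:450],(400,430)).copy()[:600] if 0 else np.pad(cv2.resize(read_camera("side")["frame"][130:350,245:450],(400,430)),((0,170),(0,0),(0,0)))])
cv2.imwrite("pics/w4.png",o[:,:,::-1])
print(proj(c,W([-.146,-.06,.071]))/1.6, proj(c,W([-.146,.072,.071]))/1.6)
E
```

```text
t 18.45 bal [-150.3  -61.5  330.6] tooly yaw 101.97 F [ 0.74 -0.68 -0.23] op -0.0 q [-0.31 -0.24  1.94 -0.    1.45 -2.09]
shift cm tool [15.06  0.14  0.16] toolx-down [-0.002  0.001 -1.   ]
shift cm tool [25.96  0.13  0.18] toolx-down [-0.002  0.001 -1.   ]
[197.56177376 119.5714772 ] [280.39489171 119.42854648]
```

View pics/w4.png

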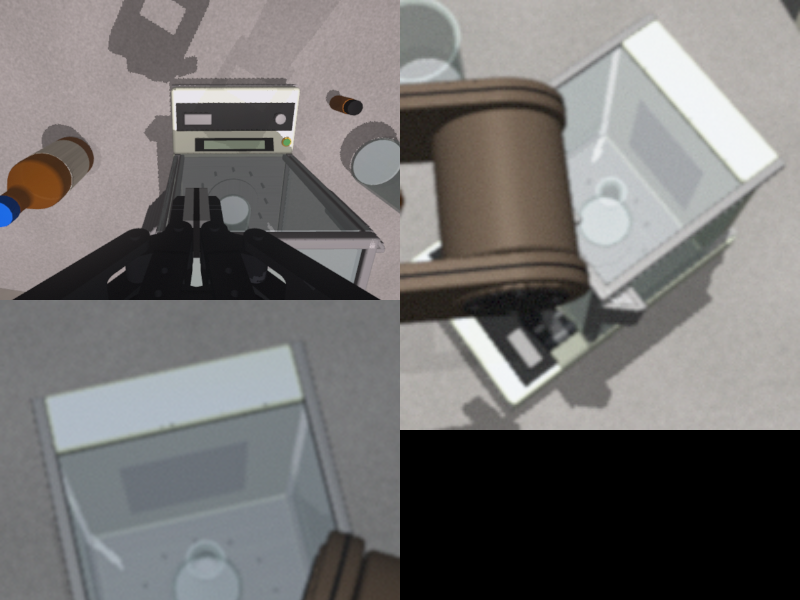

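Request:
drive_tool --pt "2.5 0.1 0 0 0" --pt "2.5 0 0 0 0" --pt "2.5 0 0 0 0" --pt "2.5 0 0 0 0" --pt "2.5 0 0 0 0" --pt "2.0 0 0 0 0" --pt "1.5 0 0 0 0" --pt "0 0 0 0 0"

```text
time: 19.4
eef_pos: [0.466, -0.0424, 0.1686]
tcp_rot: [-0.073, 0.705, 0.074, 0.701]
contact_force: [-0.6, 0.3, 0.4]
opening: -0.0
```

```bash
python3 - <<'E'
from h import *
st([-150,-60,71])
c=read_camera("wrist"); s=read_camera("side")
o=np.zeros((430,800,3),np.uint8); o[:300,:400]=cv2.resize(c["frame"],(400,300)); o[:,400:]=cv2.resize(s["frame"][130:350,245:450],(400,430))
cv2.imwrite("pics/w5.png",o[:,:,::-1])
E
```

```text
t 19.4 bal [-151.8  -59.8  168.6] tooly yaw 101.92 F [-0.63  0.27  0.41] op -0.0 q [-0.31 -0.11  2.13  0.    1.14 -2.09]
shift cm tool [ 9.76 -0.05  0.23] toolx-down [-0.006  0.002 -1.   ]
```

View pics/w5.png

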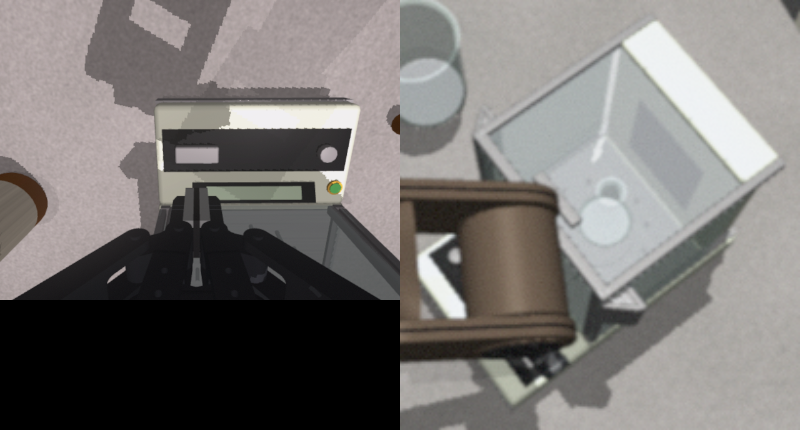

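Request:
drive_tool --pt "2.0 0 0 0 0" --pt "2.0 0 0 0 0" --pt "1.5 0 0 0 0" --pt "1.2 0 0 0 0" --pt "0.8 0 0 0 0" --pt "0.5 0 0 0 0" --pt "0.3 0 0 0 0" --pt "0 0 0 0 0"

```text
time: 20.3
eef_pos: [0.468, -0.043, 0.0885]
tcp_rot: [-0.074, 0.703, 0.074, 0.703]
contact_force: [-0.4, 0.0, 0.0]
opening: 0.001
```

```bash
python3 - <<'E'
from h import *
st([-150,-60,71])
E
```

```text
t 20.3 bal [-150.   -60.7   88.5] tooly yaw 101.98 F [-0.43  0.04  0.  ] op 0.0 q [-0.31  0.    2.18 -0.    0.96 -2.09]
shift cm tool [1.75 0.07 0.  ] toolx-down [ 0. -0. -1.]
```

Request:
drive_tool --pt "0.5 0 0 0 0" --pt "0.4 0 0 0 0" --pt "0.3 0 0 0 0" --pt "0.1 0 0 0 0" --pt "0.1 0 0 0 0" --pt "0.1 0 0 0 0" --pt "0 0 0 0 0"

```text
time: 21.0
eef_pos: [0.4678, -0.043, 0.0733]
tcp_rot: [-0.074, 0.703, 0.074, 0.703]
contact_force: [-0.8, -0.4, -0.3]
opening: 0.0
```

Request:
drive_tool --pt "0.1 0 0 0 0" --pt "0.1 0 0 0 0" --pt "0.1 0 0 0 0" --pt "0 0 0 0 0"

```text
time: 21.4
eef_pos: [0.4679, -0.043, 0.0704]
tcp_rot: [-0.074, 0.703, 0.074, 0.703]
contact_force: [-0.4, 0.5, 2.1]
opening: 0.001
```

Request:
drive_tool --pt "0.1 0 0 0 0" --pt "0.05 0 0 0 0" --pt "0 0 0 0 0"

```text
time: 21.7
eef_pos: [0.4679, -0.043, 0.0689]
tcp_rot: [-0.074, 0.703, 0.074, 0.703]
contact_force: [-0.8, -0.0, 1.4]
opening: 0.0
```

Request:
drive_tool --pt "0.1 0 0 0 0" --pt "0.05 0 0 0 0" --pt "0 0 0 0 0"

```text
time: 22.0
eef_pos: [0.4679, -0.043, 0.0674]
tcp_rot: [-0.074, 0.703, 0.074, 0.703]
contact_force: [-0.6, 0.3, 3.4]
opening: -0.0
```

Request:
drive_tool --pt "0.1 0 0 0 0" --pt "0.05 0 0 0 0" --pt "0 0 0 0 0"

```text
time: 22.3
eef_pos: [0.4679, -0.043, 0.066]
tcp_rot: [-0.074, 0.703, 0.074, 0.703]
contact_force: [-0.7, 0.4, 4.7]
opening: 0.003
```

Request:
drive_tool --pt "0.05 0 0 0 0" --pt "0.05 0 0 0 0" --pt "0 0 0 0 0"

```text
time: 22.6
eef_pos: [0.468, -0.043, 0.0659]
tcp_rot: [-0.074, 0.703, 0.074, 0.703]
contact_force: [-4.5, 0.4, 10.2]
opening: -0.001
```

Fully down at 66 mm (hard stop, 10 N). Release gently and retreat up, towards the front.

Request:
drive_tool --pt "-0.2 0 0 0 0" --pt "-0.3 0 0 0 0" --pt "-0.5 0 0 0 0" --pt "-1 0 0 0 0" --pt "-2 0 0 0 0" --pt "-3 0 0 0 0" --pt "-3.5 0 0 0 0" --pt "-4 0 0 0 0" --pt "-4 0 0 0 0" --pt "-4 0 0 0 0"

```text
time: 23.6
eef_pos: [0.4672, -0.0427, 0.2917]
tcp_rot: [-0.074, 0.703, 0.074, 0.703]
contact_force: [1.6, -0.1, -0.0]
opening: -0.003
```

Request:
drive_tool --pt "-4 0 0 0 0" --pt "-2 3 0 0 0" --pt "0 4 0 0 0" --pt "0 4 0 0 0" --pt "0 4 0 0 0" --pt "0 4 0 0 0" --pt "0 4 0 0 0" --pt "0 4 0 0 0" --pt "0 3 0 0 0" --pt "0 0 0 0 0"

```text
time: 24.6
eef_pos: [0.4041, 0.253, 0.3499]
tcp_rot: [-0.075, 0.703, 0.076, 0.703]
contact_force: [0.5, -0.7, -0.6]
opening: 0.001
```

```bash
python3 - <<'E'
from h import *
st()
c=read_camera("top"); s=read_camera("side")
a=cv2.resize(c["frame"][95:345,225:395],None,fx=2.35,fy=2.35,interpolation=cv2.INTER_CUBIC)
b=cv2.resize(s["frame"][130:345,245:450],None,fx=1.9,fy=1.9,interpolation=cv2.INTER_CUBIC)
o=np.zeros((590,800,3),np.uint8); o[:a.shape[0],:a.shape[1]]=a[:590]; o[:b.shape[0],400:400+b.shape[1]]=b[:590]
o[408:590,410:653]=cv2.resize(c["frame"],(243,182))
cv2.imwrite("pics/end.png",o[:,:,::-1])
for y in(.1245,-.1245): print(np.round((proj(c,W([-.052,y,.265]))-[225,95])*2.35))
E
```

```text
t 24.6 bal [-150.9  242.1  349.9] tooly yaw 102.26 F [ 0.54 -0.74 -0.59] op 0.0 q [ 0.35 -0.23  1.89  0.    1.48 -1.44]
[ 41. 365.]
[407. 284.]
```

View pics/end.png

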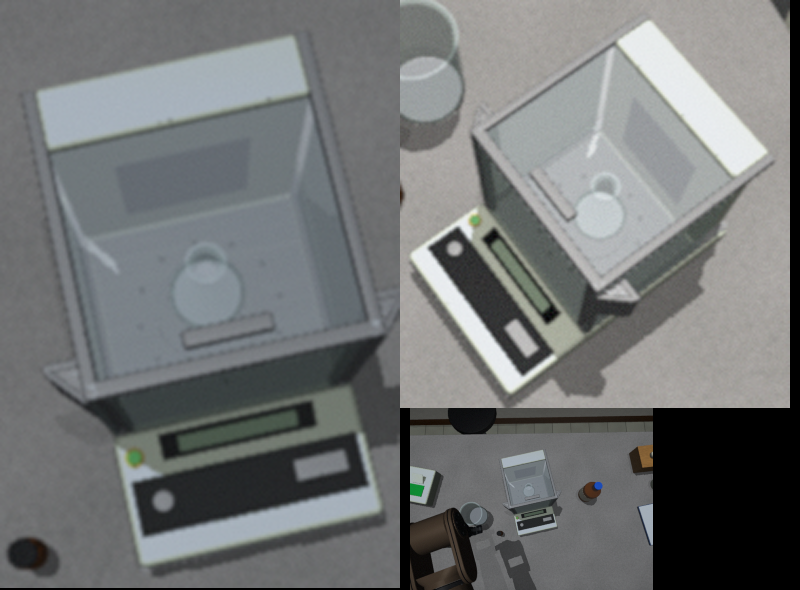

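```bash
python3 -c "
from plant import sign_off; print(sign_off())"
```

```text
the job is handed in; nothing more can be done
None
```

Both glass doors are shut and the tare key has been pressed and released. I handed the job in at about 25 s of the 58 s allowed.

- **Doors:** I pushed each catch with the closed fingertips at about 30 mm/s, slowing to 5–10 mm/s near the end. Both doors met their stops at almost the same place, with the tool at x = -39.0 mm (left) and -38.4 mm (right) in the balance frame. The force peaked at about 15 N on the left and 9 N on the right.
- **Tare key:** I pressed it down to its hard stop. The fingertips were at 66 mm above the bench, which is 5 mm of travel, and the force reached about 11 N. I then lifted off. The pictures are too coarse to show the key's 5 mm travel, so its coming back up is assumed from the spring.
- **Final pictures:** Both catches are within a few millimetres of where a shut door should put them. The flask is still on the pan and the power key was never touched. The bottle, beaker and vial look unmoved, and the arm is clear of everything.

No check failed. The nearest to a disagreement was 1–2 mm between measured positions and my estimate of the balance's pose, which is within the camera calibration.

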